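# Load an imaging plate into the clinic's plate reader by its edges

### The job

Take the larger of the two imaging plates off the rack, holding it only by its edges so that nothing ever touches its grey coated top face, set it down gently on the reader's feed tongue with one end at the slot, and push it by its rear edge until it is fully home in the slot. Then turn the reader's dial to the mark with three dots, and only after that press the start button. Leave the smaller plate, the gel bottle, the pot and the clamp where they are, and keep the plate about level and do not let it fall or touch the desk.

Things in the scene. Friction and masses are not known exactly. Their poses are not given: they have to be found in the camera images.
- plate: the larger imaging plate: a rigid aluminium plate 90 (its x) x 60 (its y) x 6 mm thick in all, lying flat with the coated side up; origin at the centre of its underside, z up. The aluminium part is the lowest 4.5 mm and has the full 90 x 60 outline; the coating is on top of it. 80 g. Either short end may go into the slot first; the yaw on the rack is that of the rack to within 0.15 rad
- plate_coating: the delicate grey coating of the larger plate, 84 x 54 mm, 1.5 mm thick, centred on the aluminium and so 3 mm in from its edges; origin at the centre of the coating's underside, 4.5 mm above the plate's origin
- small_plate: the smaller imaging plate, of the same make, 64 x 42 x 6 mm, origin at the centre of its underside; to be left on the rack
- rack: fixed grey rack, base 100 (x) x 200 (y) x 8 mm, origin under its centre; on it two pedestals 60 (x) x 28 (y) mm, centred 62.5 mm either side of the origin along y, tops 30 mm above the desk. One plate lies on each, its long side along the rack's x, overhanging the pedestal on all sides; which plate lies on which pedestal varies
- reader: fixed low cream-white plate reader, 180 (x) x 220 (y) x 70 mm high, origin at the centre of its underside; its -x face looks towards the robot. From the middle of that face a feed tongue sticks out 75 mm towards -x, 32 mm wide, its top 34 mm above the desk. The slot runs on from the tongue to +x under a clear cover; lower the plate on the tongue in front of the face
- mouth (a point): the middle of the slot's mouth in the reader's front face, at the level of the tongue's top and slot's floor (34 mm above the desk); axes as the reader's (x into the slot). The mouth is 76 mm wide and narrows within 20 mm to 65 mm; 13 mm high; the slot ends 78 mm behind the mouth, so that a plate fully home sticks out 12 mm
- dial (a joint): angle of the dial in rad; it grows clockwise seen from above. It clicks into four places: -0.9 = one dot, -0.3 = two dots, 0.3 = three dots, 0.9 = four dots. At 0 its white pointer points along the reader's +x; at value v it points v clockwise of that. Stops at -1.05 and 1.05
- dial_grip (a point): on the dial's axis, at mid-height of its grip bar: a bar 42 mm long (along the pointer), 12 mm wide, 22 mm high, centred on the axis, standing on a disc of 44 mm diameter on top of the reader (the disc's top is 11 mm below this point, 77 mm above the desk; the bar's top 11 mm above this point). Its x axis is the pointer's direction
- start (a joint): travel of the start button in m: 0 released, 0.006 fully down; springs back (about 4 N fully down)
- start_top (a point): the centre of the top of the round white start button (26 mm diameter) on top of the reader, on the other side of the slot from the dial; pressed downwards
- gel: bystander: white bottle, 52 mm diameter, 140 mm tall, origin at the centre of its underside
- pot: bystander: white open pot, 66 mm diameter, 60 mm tall, origin at the centre of its underside
- clamp: bystander: grey limb clamp, 100 x 32 x 30 mm, origin at the centre of its underside

How it is judged (in metres and radians):
On the way, in this order (a step that is already met when the one before it is completed fails the run):
1. the larger plate is lifted clear of the rack (height (world z) of plate above 0.045 m), for 0.1 s.
2. the larger plate lies level in the slot, fully home (within 6 mm), and is not gripped (x of plate in the frame of mouth above 0.027 m and z of plate in the frame of mouth between -0.004 and 0.01 m and angle between the x axis of plate and the x axis of reader, either way round below 0.15 rad and angle between plate's own z axis and vertical below 0.1 rad and contact force between the fingers and plate below 0.2 N), for 0.2 s.
3. the dial is on three dots (value of joint dial between 0.15 and 0.45 rad), for 0.2 s.
4. the start button is pressed (value of joint start above 0.004 m), for 0.02 s.
At the end, for the whole second after the job is handed in: the larger plate lies level and at rest in the slot, released, no more than 6 mm short of the slot's end (its centre at least 27 mm past the mouth); the dial is within 0.15 rad of three dots; the start button has come up again; the small plate and the bystanders are within 30 mm of where they were (all of step 2 and all of step 3 and value of joint start below 0.002 m and linear speed of plate below 0.02 m/s and distance of each of small_plate, gel, pot, clamp from where it was at the start of the episode below 0.03 m); the robot touches nothing.
It fails at once if something touches the coating of the larger plate (contact force between plate_coating and anything else above 0.3 N).
It fails at once if the larger plate comes down on the desk (its centre below 22 mm) or tips by more than 0.5 rad (height (world z) of plate below 0.022 m or angle between plate's own z axis and vertical above 0.5 rad).
It fails at once if the larger plate falls or is flung: faster than 0.4 m/s with no finger on it (linear speed of plate above 0.4 m/s and contact force between the fingers and plate below 0.05 N).
It fails at once if start is pressed before the plate is home and the dial on three dots (value of joint start above 0.004 m and not ((x of plate in the frame of mouth above 0.027 m and z of plate in the frame of mouth between -0.004 and 0.01 m and angle between the x axis of plate and the x axis of reader, either way round below 0.15 rad and angle between plate's own z axis and vertical below 0.1 rad) and value of joint dial between 0.15 and 0.45 rad)).
It fails at once if the small plate or a bystander is moved more than 30 mm (distance of any of small_plate, gel, pot, clamp from where it was at the start of the episode above 0.03 m).
It also fails if it takes over 56 s, if anything falls off the work surface, if the arm or the gripper's body presses on something with over 40 N, if the wrist force passes 120 N, or if a joint passes its speed limit or range.

### The arm

A 6-joint arm with a two-finger parallel gripper is mounted at the origin on the work surface. World frame = base frame: x ahead of the robot, y to its left, z up, the work surface at z = 0. Lengths are in m, angles in degrees, forces in N, time in s.
With the tool pointing down it reaches from about 0.4 to 0.825 m from the base axis. Payload 7 kg.
Tool frame: the origin (TCP) lies on the centre line of the jaws, within the pads' length; the fingertips stand 14 mm ahead of it and the grasp point (between the pads) lies 5 mm behind it; z points along the fingers, y is the line along which they close (so a half turn about z gives the same grasp; the last joint's range is limited). The gripper opens to 88 mm and grips with 3 to 60 N. Pads are 19 mm wide; open, the fingers measure 130 mm over their backs; the gripper's body (78 mm by 193 mm) begins 47 mm behind the grasp point.
Start: joints at [-53.394, 20.546, 0.682, 0, -70.136, -16.507], TCP at [0.232, -0.634, 0.219] pointing down, gripper open.
Joint ranges: [-176.03, 176.03], [-82.01, 121.73], [-58.28, 71.71], [-173.87, 95.51], [-174.79, -0.11], [-173.66, 173.66]. Speed limits (degrees/s): [136.94, 136.94, 172.46, 180, 180, 180].

### API

Orientations are given as [roll, pitch, yaw] about the fixed x, y, z axes, in that order (R = Rz(yaw) Ry(pitch) Rx(roll)).
In Python, from plant import r gives the robot as it stands.
- The arm moves only by the tool send_rows, never from a script. Its argument "steps" is a list of rows, each an object with "dp": the shift along the tool's x, y, z in mm, a list of three; "roll": the turn about the tool's z in rad; "jaw": the opening in per cent of the stroke, from 0 (shut) to 100 (fully open). In form: [{"dp": [tx, ty, tz], "roll": roll, "jaw": jaw}, ...]. A call has 1 to 5 rows; each row is the pose to reach, as a shift and turn from the pose commanded when the call began, along the tool's axes at that moment; what a row does not reach only later rows make up. A row lasts 1/8 s, in which the tool goes at most 62.5 mm and 10.7 degrees, less where a joint would pass 70% of its speed; a pose out of reach is approached as far as the arm can. A call with a gripper value outside its range is refused whole. The fingers move at their own pace and stop on an object; "newtons" is the grip in N (left out, the last holds). Time passes only in rows, so rows that repeat a pose let the fingers close. It gives the time, the measured TCP pose, the force, the opening and the grip force at its end, in the units of the state.
- r.get_state(): the state, without advancing time (a new reading comes with each control period).
- r.capture(name): name is "scene" or "side" or "wrist"; returns a dict with "image" (384x512x3 uint8, blue, green, red), "K" (3x3 intrinsics, pixels), "rvec" (rotation vector, rad) and "tvec" (3), from world to camera coordinates, as OpenCV has them. Camera axes: x right, y down, z forward; pixel columns grow to the right and rows downward; lengths in m; the calibration is good to about 2 mm. A picture is of the moment at which its call begins. There is no depth.
- r.close_job(): hands the job in; it is judged then, once.
The state is a dict: "time_s": time; "joints": joint angles; "qd": joint speeds; "joint_torque": joint torques, N m; "tcp_pos": TCP position; "eef_rot": TCP orientation; "contact_force": force on the tool from outside, world axes, zero at the start; "moment": the same for the moment, N m; "gripper_width": finger opening in m; "gripper_force": force on a finger pad.
Only numpy, scipy, OpenCV 4.12 (cv2) and the standard library are available. Lean on these libraries where they do the work, as an engineer would, in place of code of your own. Each camera call takes 0.05 s, during which the arm holds its last target. There are 200 camera calls.

## Working session

There is one attempt and no reset: what is moved stays moved. The work goes in short steps, Python scripts to look and compute and a tool call to move; the robot and the scene stay as the last step left them, time stands still between calls to the robot, and variables do not carry over. Pictures are saved under pics/ and viewed, at most 10 in all, crops included, and the job is handed in when it is done.

Besides the shell and the picture viewer there is one more tool, called as name([rows], argument=value, ...), one row to a line, values as JSON. send_rows: Moves the arm, as the interface text tells. Its arguments: {"type":"object","properties":{"steps":{"type":"array","items":{"type":"object","properties":{"dp":{"type":"array","items":{"type":"number"}},"roll":{"type":"number"},"jaw":{"type":"number"}}}},"newtons":{"type":"number"}},"required":["steps"]}

```bash
mkdir -p pics; ls; python3 - <<'E'
from plant import r
import cv2
s=r.get_state();print(s)
for n in("scene","side"):
    c=r.capture(n);cv2.imwrite(f"pics/{n}0.png",c["image"]);print(n,c["K"],c["rvec"],c["tvec"])
E
```

```text
pics
{'time_s': 0.0, 'joints': array([-5.33936484e+01,  2.05940904e+01,  6.34267703e-01, -1.72843809e-02,
       -7.01354860e+01, -1.65069696e+01]), 'qd': array([-0.02925536, -0.01601915,  0.02758203, -0.03703545, -0.0140506 ,
       -0.03775779]), 'joint_torque': array([ 2.26515564e-03, -5.82724142e+01,  2.93050933e+01,  6.99721009e+00,
        6.93308990e-03, -1.43171255e-04]), 'tcp_pos': array([ 0.23175678, -0.63344757,  0.21770539]), 'eef_rot': array([ 1.79904003e+02, -1.15038949e-02, -1.59906495e+02]), 'contact_force': array([-0.1238378 , -0.13162131,  0.60042925]), 'moment': array([ 0.02023552, -0.0319749 , -0.00601019]), 'gripper_force': 0.0, 'gripper_width': 0.08758428352395367}
scene [[483.53536077   0.         254.26207534]
 [  0.         483.53536077 191.07337692]
 [  0.           0.           1.        ]] [ 0.66741593  2.64555822 -1.1440335 ] [ 0.56524607 -0.11213597  1.74838286]
side [[488.33650727   0.         256.56109031]
 [  0.         488.33650727 188.91350643]
 [  0.           0.           1.        ]] [ 0.33417087 -2.82670481  1.1115422 ] [0.53830216 0.20671765 1.15563789]
```

View pics/scene0.png

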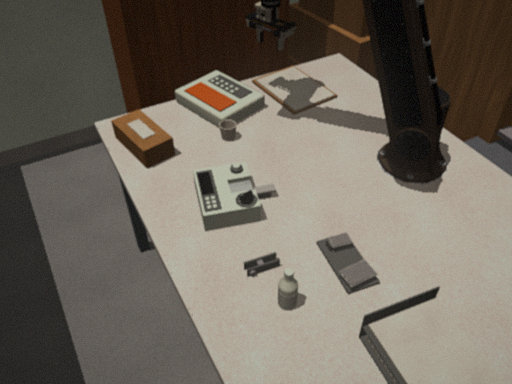

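View pics/side0.png

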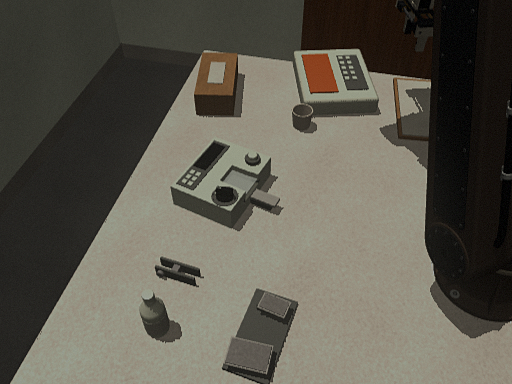

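The side view shows the reader's top corners at about (210,140), (271,157), (237,211) and (173,187). The rack's desk corners are at (258,290), (297,303), (270,382) and (223,368). The larger plate is at the +y end, around (249,356). The dial is at (225,195) and the button at (252,158).

```bash
cat > h.py <<'E'
import numpy as np, cv2, json
from scipy.optimize import least_squares
def back(c,uv,z):
    R=cv2.Rodrigues(np.array(c["rvec"],float))[0];t=np.array(c["tvec"],float).ravel();C=-R.T@t
    d=R.T@np.linalg.inv(c["K"])@np.array([*uv,1.]);return C+d*(z-C[2])/d[2]
def proj(c,P):
    return cv2.projectPoints(np.array(P,float).reshape(-1,3),np.array(c["rvec"],float),np.array(c["tvec"],float),np.array(c["K"],float),None)[0].reshape(-1,2)
def world(p,P):
    P=np.array(P,float).reshape(-1,3);a=p[2];R=np.array([[np.cos(a),-np.sin(a),0],[np.sin(a),np.cos(a),0],[0,0,1]])
    return P@R.T+[p[0],p[1],0]
def fit(obs,p0):  # obs: list of (cam, localpts, pixels)
    f=lambda p:np.concatenate([(proj(c,world(p,L))-np.array(U,float)).ravel() for c,L,U in obs])
    s=least_squares(f,p0,loss="soft_l1");return s.x,f(s.x).reshape(-1,2)
E
python3 - <<'E'
from plant import r
from h import *
s=r.capture("side");
for n,uv,z in [("R+x-y",(210,140),.07),("R-x-y",(271,157),.07),("R-x+y",(237,211),.07),("R+x+y",(173,187),.07),("dial",(225,193),.088),("btn",(253,156),.08),("rack1",(258,290),.008),("rack2",(297,303),.008),("rack4",(223,368),.008),("rack3",(270,380),.008),("plate",(249,356),.036),("tongue end",(273,201),.034)]:
    print(n,back(s,uv,z).round(3))
print(fit([(s,[[.09,-.11,.07],[-.09,-.11,.07],[-.09,.11,.07],[.09,.11,.07]],[(210,140),(271,157),(237,211),(173,187)])],[.65,0,0]))
print(fit([(s,[[.05,-.1,.008],[-.05,-.1,.008],[-.05,.1,.008],[.05,.1,.008]],[(258,290),(297,303),(270,381),(223,368)])],[.5,.3,0]))
im=s["image"]
a=cv2.resize(im[130:225,165:285],None,fx=5,fy=5,interpolation=cv2.INTER_CUBIC)
b=cv2.resize(im[280:384,210:310],None,fx=5,fy=5,interpolation=cv2.INTER_CUBIC)
o=np.zeros((520,800,3),np.uint8);a=cv2.resize(a,(480,380));b=cv2.resize(b,(320,333));o[:380,:480]=a;o[:333,480:]=b
cv2.imwrite("pics/crop.png",np.clip(o*1.6,0,255).astype(np.uint8))
E
```

```text
R+x-y [ 0.746 -0.239  0.07 ]
R-x-y [ 0.564 -0.211  0.07 ]
R-x+y [ 0.604 -0.002  0.07 ]
R+x+y [ 0.785 -0.042  0.07 ]
dial [ 0.644 -0.038  0.088]
btn [ 0.61  -0.193  0.08 ]
rack1 [0.51  0.166 0.008]
rack2 [0.417 0.178 0.008]
rack4 [0.538 0.36  0.008]
rack3 [0.439 0.361 0.008]
plate [0.489 0.335 0.036]
tongue end [ 0.53  -0.086  0.034]
(array([ 0.67367304, -0.12394438, -0.17077753]), array([[ 1.78397432, -1.89722314],
       [-0.48610894, -1.73286087],
       [-0.24034676,  0.60566894],
       [-0.13576131,  3.36465704]]))
(array([ 0.47546566,  0.26697275, -0.12131198]), array([[-0.67714665, -1.70821657],
       [ 1.9263588 , -1.21505445],
       [-0.56743708,  4.48554724],
       [ 0.20293319,  0.26688818]]))
```

View pics/crop.png

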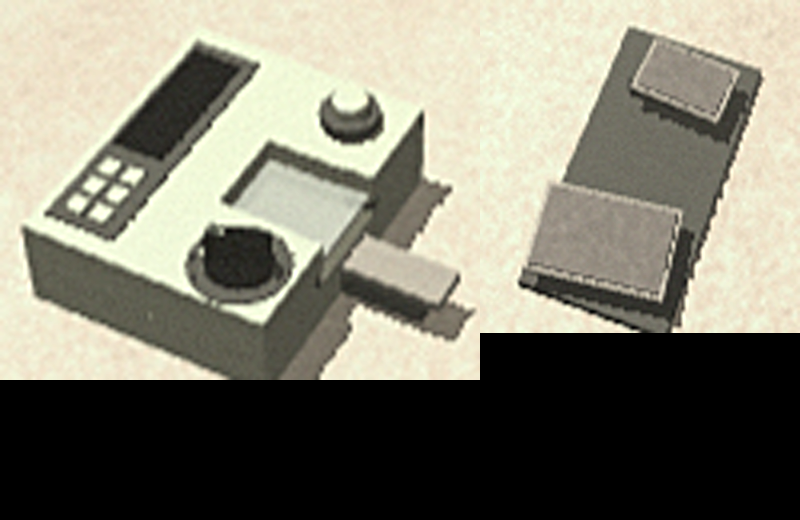

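```bash
cat >> h.py <<'E'
def go(r,xyz,yaw):  # dp mm in tool axes, roll rad (tool pointing down)
    s=r.get_state();a=np.radians(s["eef_rot"][2]);d=(np.array(xyz)-s["tcp_pos"])*1e3
    dy=(yaw-s["eef_rot"][2]+180)%360-180
    return np.round([d[0]*np.cos(a)+d[1]*np.sin(a),d[0]*np.sin(a)-d[1]*np.cos(a),-d[2],-np.radians(dy)],3)
E
python3 - <<'E'
from plant import r
from h import *
s=r.capture("side");c=r.capture("scene")
print(fit([(s,[[.09,-.11,.07],[-.09,-.11,.07],[-.09,.11,.07],[.09,.11,.07]],[(214.5,140),(270.5,158.2),(232,210.5),(171.2,186.8)])],[.65,0,0]))
print(fit([(s,[[.045,-.03,.035],[-.045,-.03,.035],[-.045,.03,.035],[.045,.03,.035]],[(232.2,337.5),(273.4,346),(267.5,373.7),(224,365)])],[.5,.3,0]))
print("gel",back(s,(155,334),0),"clamp",back(s,(178,275),0), "pot",back(s,(302,128),0))
print(go(r,(.47,-.15,.22),171))
E
```

```text
(array([ 0.67633047, -0.1250151 , -0.24129789]), array([[-0.02920651, -2.84670741],
       [ 0.7872828 , -1.07782351],
       [-0.15629517,  1.34284119],
       [-0.42971529,  0.50721011]]))
(array([0.48919957, 0.33273196, 0.02187764]), array([[-0.98363399, -0.3170049 ],
       [ 0.40799848, -0.08068293],
       [ 0.56548389,  0.56638609],
       [-0.19653241, -0.20610139]]))
gel [0.70294052 0.31890668 0.        ] clamp [0.70543153 0.1655554  0.        ] pot [ 0.51188105 -0.43472863  0.        ]
[-389.839  372.401   -1.804    0.508]
```

send_rows([
  {"dp":[-390,372,-10],"roll":0.35,"jaw":100},
  {"dp":[-390,372,-10],"roll":0.35,"jaw":100},
  {"dp":[-390,372,-10],"roll":0.35,"jaw":100},
  {"dp":[-390,372,-10],"roll":0.35,"jaw":100},
  {"dp":[-390,372,-10],"roll":0.35,"jaw":100},
])

```text
time_s: 0.88
tcp_pos: [0.3704, -0.3526, 0.2247]
eef_rot: [-180.0, 0.0, -180.0]
contact_force: [0.9, 0.1, 0.3]
gripper_width: 0.0877
gripper_force: 0.0
```

send_rows([
  {"dp":[0,0,0],"roll":0,"jaw":100},
  {"dp":[0,0,0],"roll":0,"jaw":100},
])

```text
time_s: 1.12
tcp_pos: [0.3701, -0.3542, 0.2247]
eef_rot: [-180.0, 0.0, -179.9]
contact_force: [0.2, 0.2, 1.2]
gripper_width: 0.0877
gripper_force: 0.0
```

```bash
python3 - <<'E'
from plant import r
from h import *
print(go(r,(.485,.32,.22),180), r.get_state()["eef_rot"])
E
```

```text
[-1.16430e+02  6.73914e+02  4.67400e+00  2.00000e-03] [-1.79986158e+02  1.93947449e-02 -1.79871940e+02]
```

send_rows([
  {"dp":[-110,234,-40],"roll":0,"jaw":100},
  {"dp":[-110,234,-40],"roll":0,"jaw":100},
  {"dp":[-110,234,-40],"roll":0,"jaw":100},
  {"dp":[-110,234,-40],"roll":0,"jaw":100},
  {"dp":[-110,234,-40],"roll":0,"jaw":100},
])

```text
time_s: 1.75
tcp_pos: [0.4811, -0.119, 0.2648]
eef_rot: [180.0, 0.0, -179.9]
contact_force: [-0.6, -0.1, 0.5]
gripper_width: 0.0875
gripper_force: 0.0
```

```bash
python3 - <<'E'
from plant import r
from h import *
import pickle
c=r.capture("wrist");pickle.dump(c,open("w1.pkl","wb"))
cv2.imwrite("pics/w1.png",np.clip(c["image"]*1.3,0,255).astype(np.uint8))
print(proj(c,[[.676,-.125,.07],[.6,-.11,.034],[.48,-.12,0]]))
E
```

```text
[[248.3625993  306.56827306]
 [259.17773445 244.4662392 ]
 [252.42713418 157.47598507]]
```

View pics/w1.png

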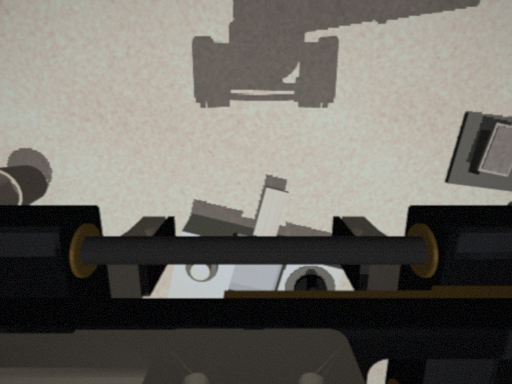

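send_rows([
  {"dp":[0,290,40],"roll":0,"jaw":100},
  {"dp":[0,290,40],"roll":0,"jaw":100},
  {"dp":[0,290,40],"roll":0,"jaw":100},
  {"dp":[0,290,40],"roll":0,"jaw":100},
  {"dp":[0,290,40],"roll":0,"jaw":100},
])

```text
time_s: 2.42
tcp_pos: [0.4796, 0.1699, 0.2237]
eef_rot: [-180.0, -0.0, 180.0]
contact_force: [0.4, 0.5, -0.5]
gripper_width: 0.0876
gripper_force: 0.0
```

send_rows([
  {"dp":[0,150,0],"roll":0,"jaw":100},
  {"dp":[0,150,0],"roll":0,"jaw":100},
  {"dp":[0,150,0],"roll":0,"jaw":100},
  {"dp":[0,150,0],"roll":0,"jaw":100},
])

```text
time_s: 2.92
tcp_pos: [0.48, 0.3194, 0.2234]
eef_rot: [-179.9, -0.1, -180.0]
contact_force: [0.5, -0.9, -0.2]
gripper_width: 0.0876
gripper_force: 0.0
```

```bash
python3 - <<'E'
from plant import r
from h import *
import pickle
print(r.get_state()["tcp_pos"])
c=r.capture("wrist");pickle.dump(c,open("w2.pkl","wb"))
cv2.imwrite("pics/w2.png",np.clip(c["image"]*1.3,0,255).astype(np.uint8))
print(proj(c,[[.489,.333,.035]]))
E
```

```text
[0.48000796 0.31938143 0.22335356]
[[264.67683976 175.91829736]]
```

View pics/w2.png

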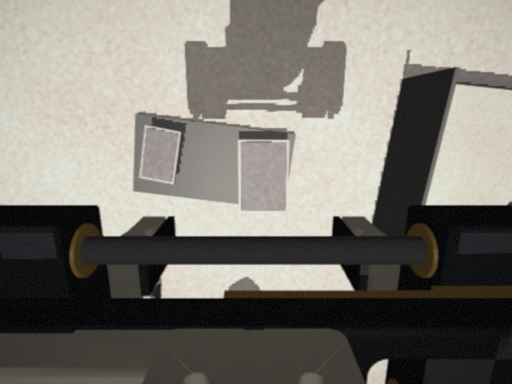

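```bash
python3 - <<'E'
from h import *
import pickle
c=pickle.load(open("w2.pkl","rb"));g=c["image"]
for z in(0,.05,.1): print(z,back(c,(402,80),z).round(3),back(c,(375,212),z).round(3))
# refine corners via red/bright edge: print the profile rows
gr=cv2.cvtColor(g,cv2.COLOR_BGR2GRAY)
big=cv2.resize(gr[125:225,125:305],None,fx=4.4,fy=4.4,interpolation=cv2.INTER_CUBIC);cv2.imwrite("pics/w2c.png",np.clip(big*1.5,0,255).astype(np.uint8))
p,e=fit([(c,[[-.045,-.03,.0345],[-.045,.03,.0345],[.045,.03,.0345],[.045,-.03,.0345]],[(238.5,140),(289,140),(286,211),(239.5,211)])],[.489,.333,0]);print(p,e.round(1))
E
```

```text
0 [0.376 0.501 0.   ] [0.547 0.485 0.   ]
0.05 [0.381 0.478 0.05 ] [0.529 0.464 0.05 ]
0.1 [0.386 0.454 0.1  ] [0.512 0.443 0.1  ]
[ 0.49017193  0.33130584 -0.00310365] [[-0.5 -1. ]
 [ 0.4 -0.8]
 [ 0.9  1.3]
 [-0.9  1.1]]
```

View pics/w2c.png

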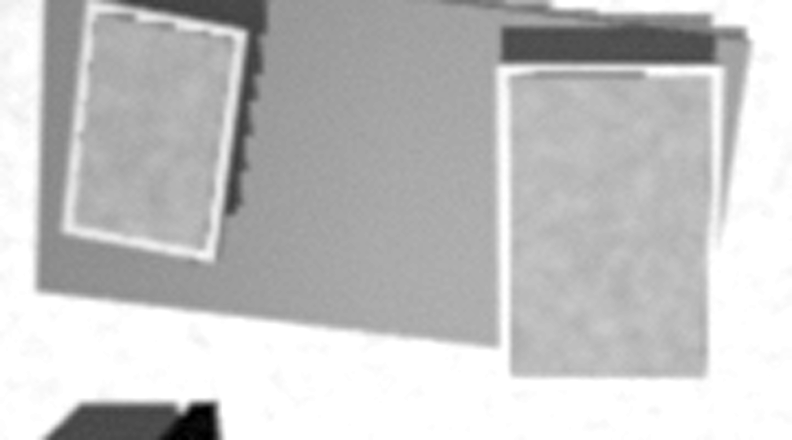

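```bash
python3 - <<'E'
from plant import r
from h import *
import pickle
c=pickle.load(open("w2.pkl","rb"))
p,e=fit([(c,[[-.042,-.027,.036],[-.042,.027,.036],[.042,.027,.036],[.042,-.027,.036]],[(240.8,142),(287,142),(285.5,210.5),(241,210.3)])],[.489,.333,0]);print(p,e.round(1))
yaw=180+np.degrees(p[2])
print(go(r,(p[0],p[1],.1),yaw))
E
```

```text
[4.90338906e-01 3.31640782e-01 4.33933506e-05] [[-0.  -0. ]
 [ 0.1  0. ]
 [-0.4 -0.1]
 [ 0.4  0.1]]
[-10.468  13.217 123.572  -0.   ]
```

send_rows([
  {"dp":[-10.5,12.5,60],"roll":0,"jaw":100},
  {"dp":[-10.5,12.5,120],"roll":0,"jaw":100},
  {"dp":[-10.5,12.5,155],"roll":0,"jaw":100},
  {"dp":[-10.5,12.5,155],"roll":0,"jaw":100},
])

```text
time_s: 3.48
tcp_pos: [0.489, 0.3286, 0.067]
eef_rot: [-179.7, -0.2, 179.9]
contact_force: [0.5, -0.9, 0.2]
gripper_width: 0.0877
gripper_force: 0.0
```

send_rows([
  {"dp":[0,0,10],"roll":0,"jaw":100},
  {"dp":[0,0,20],"roll":0,"jaw":100},
  {"dp":[0,0,30],"roll":0,"jaw":100},
  {"dp":[0,0,39],"roll":0,"jaw":100},
  {"dp":[0,0,39],"roll":0,"jaw":100},
])

```text
time_s: 4.1
tcp_pos: [0.4894, 0.3319, 0.0296]
eef_rot: [-179.9, -0.1, -179.9]
contact_force: [-0.2, -0.9, -0.6]
gripper_width: 0.0875
gripper_force: 0.0
```

send_rows([
  {"dp":[0,0,0],"roll":0,"jaw":60},
  {"dp":[0,0,0],"roll":0,"jaw":60},
  {"dp":[0,0,0],"roll":0,"jaw":60},
  {"dp":[0,0,0],"roll":0,"jaw":60},
  {"dp":[0,0,0],"roll":0,"jaw":60},
], newtons=20)

```text
time_s: 4.72
tcp_pos: [0.4898, 0.3322, 0.0305]
eef_rot: [180.0, 0.0, -180.0]
contact_force: [-0.3, -0.4, -0.4]
gripper_width: 0.053
gripper_force: 0.0
```

```bash
python3 - <<'E'
from plant import r
from h import *
s=r.get_state();print(s["gripper_force"],s["gripper_width"],s["contact_force"])
c=r.capture("wrist")["image"];d=r.capture("side")["image"][200:384,150:350]
o=np.hstack([cv2.resize(c,(440,330)),cv2.resize(d,(358,330),interpolation=cv2.INTER_CUBIC)])
cv2.imwrite("pics/g.png",np.clip(o*1.5,0,255).astype(np.uint8))
E
```

```text
0.0 0.05303274321961469 [-0.3045757  -0.44376146 -0.42731095]
```

View pics/g.png

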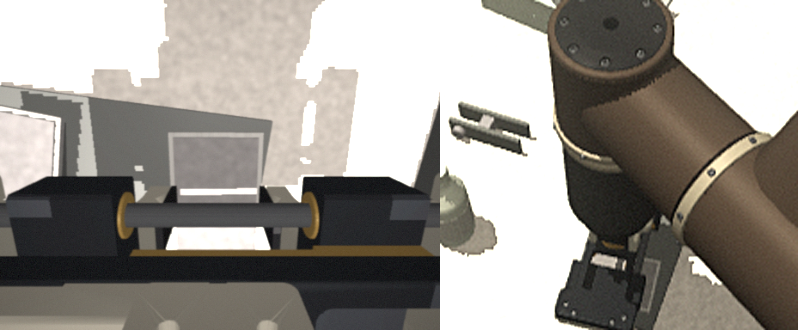

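The plate lies between the fingers with its edges just inside the pads, and no grip force shows yet. I'll close further, with a low force.

send_rows([
  {"dp":[0,0,0],"roll":0,"jaw":56},
  {"dp":[0,0,0],"roll":0,"jaw":52},
], newtons=12)

```text
time_s: 5.08
tcp_pos: [0.4898, 0.3322, 0.0304]
eef_rot: [-180.0, -0.0, -180.0]
contact_force: [-0.3, -0.1, -0.6]
gripper_width: 0.0463
gripper_force: 0.0
```

```bash
python3 - <<'E'
from plant import r
from h import *
c=r.capture("wrist");im=np.clip(c["image"]*1.2,0,255).astype(np.uint8)
p=[.4903,.3316,0]
for L in ([[-.045,-.03,.0345],[-.045,.03,.0345],[.045,.03,.0345],[.045,-.03,.0345]],):
    cv2.polylines(im,[proj(c,world(p,L)).round().astype(int)],True,(0,0,255),1)
for sg in(-1,1):
    for z in(.0165,.0345,.06):
        a=proj(c,[[.48,.332+sg*.023,z],[.499,.332+sg*.023,z]]).round().astype(int);cv2.line(im,tuple(map(int,a[0])),tuple(map(int,a[1])),(0,255,0),1)
R=cv2.Rodrigues(np.array(c["rvec"]))[0];print(-R.T@np.array(c["tvec"]).ravel())
cv2.imwrite("pics/o.png",cv2.resize(im[120:330,100:412],(800,538),interpolation=cv2.INTER_CUBIC))
E
```

```text
[0.4222168  0.33223898 0.19648948]
```

View pics/o.png

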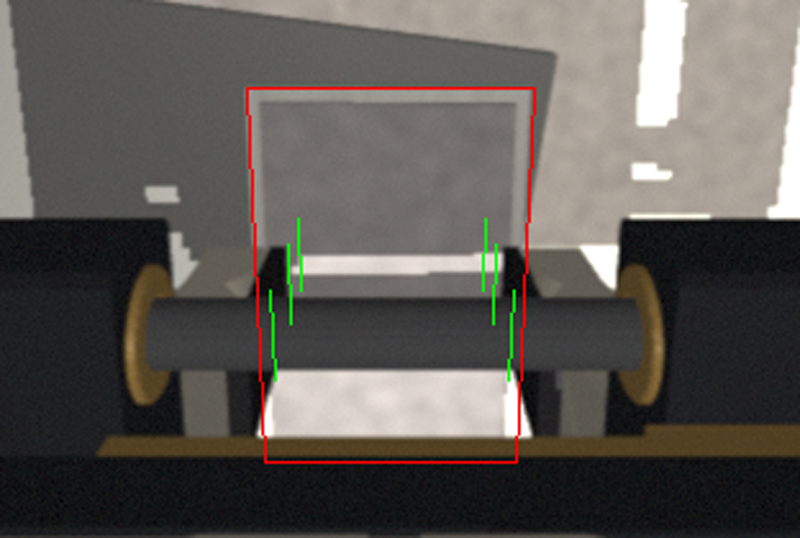

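The overlay shows the plate exactly where I predicted. The finger ends hide part of it, so the tips seem to be higher than the nominal 14 mm ahead of the TCP. I'll open, lift, and check the real tip height by touching bare desk.

send_rows([
  {"dp":[0,0,0],"roll":0,"jaw":100},
  {"dp":[0,0,0],"roll":0,"jaw":100},
  {"dp":[0,0,0],"roll":0,"jaw":100},
  {"dp":[0,0,0],"roll":0,"jaw":100},
  {"dp":[0,0,0],"roll":0,"jaw":100},
])

```text
time_s: 5.75
tcp_pos: [0.4898, 0.3322, 0.0305]
eef_rot: [-180.0, -0.0, -180.0]
contact_force: [-0.3, -1.2, -0.8]
gripper_width: 0.0861
gripper_force: 0.0
```

send_rows([
  {"dp":[0,0,-60],"roll":0,"jaw":100},
  {"dp":[0,0,-100],"roll":0,"jaw":100},
  {"dp":[0,0,-100],"roll":0,"jaw":100},
])

```text
time_s: 6.12
tcp_pos: [0.4914, 0.3339, 0.1343]
eef_rot: [179.7, 0.3, -179.9]
contact_force: [-0.2, -1.0, -0.8]
gripper_width: 0.0877
gripper_force: 0.0
```

send_rows([
  {"dp":[0,-275,0],"roll":0,"jaw":10},
  {"dp":[0,-275,0],"roll":0,"jaw":10},
  {"dp":[0,-275,0],"roll":0,"jaw":10},
  {"dp":[0,-275,0],"roll":0,"jaw":10},
  {"dp":[0,-275,0],"roll":0,"jaw":10},
])

```text
time_s: 6.75
tcp_pos: [0.4887, 0.0543, 0.1297]
eef_rot: [-180.0, -0.1, 179.9]
contact_force: [0.2, -0.6, 0.1]
gripper_width: 0.0431
gripper_force: 0.0
```

send_rows([
  {"dp":[0,0,50],"roll":0,"jaw":10},
  {"dp":[0,0,80],"roll":0,"jaw":10},
  {"dp":[0,0,95],"roll":0,"jaw":10},
  {"dp":[0,0,102],"roll":0,"jaw":10},
  {"dp":[0,0,105],"roll":0,"jaw":10},
])

```text
time_s: 7.38
tcp_pos: [0.4899, 0.0572, 0.0251]
eef_rot: [-180.0, -0.0, -180.0]
contact_force: [-0.4, 0.2, 0.7]
gripper_width: 0.009
gripper_force: 0.0
```

send_rows([
  {"dp":[0,0,2],"roll":0,"jaw":10},
  {"dp":[0,0,4],"roll":0,"jaw":10},
  {"dp":[0,0,6],"roll":0,"jaw":10},
  {"dp":[0,0,8],"roll":0,"jaw":10},
  {"dp":[0,0,9],"roll":0,"jaw":10},
])

```text
time_s: 8.0
tcp_pos: [0.49, 0.0572, 0.0164]
eef_rot: [180.0, 0.0, -180.0]
contact_force: [0.2, 0.1, 0.4]
gripper_width: 0.0087
gripper_force: 0.0
```

send_rows([
  {"dp":[0,0,1],"roll":0,"jaw":10},
  {"dp":[0,0,2],"roll":0,"jaw":10},
  {"dp":[0,0,2],"roll":0,"jaw":10},
])

```text
time_s: 8.38
tcp_pos: [0.4899, 0.0572, 0.0144]
eef_rot: [-180.0, -0.0, -180.0]
contact_force: [-0.4, 0.5, 0.1]
gripper_width: 0.0092
gripper_force: 0.0
```

send_rows([
  {"dp":[0,0,1],"roll":0,"jaw":10},
  {"dp":[0,0,2],"roll":0,"jaw":10},
  {"dp":[0,0,3],"roll":0,"jaw":10},
  {"dp":[0,0,3],"roll":0,"jaw":10},
])

```text
time_s: 8.88
tcp_pos: [0.4899, 0.0572, 0.0114]
eef_rot: [-180.0, -0.0, -180.0]
contact_force: [0.0, -0.8, -0.3]
gripper_width: 0.0089
gripper_force: 0.0
```

send_rows([
  {"dp":[0,0,1],"roll":0,"jaw":10},
  {"dp":[0,0,2],"roll":0,"jaw":10},
  {"dp":[0,0,3],"roll":0,"jaw":10},
  {"dp":[0,0,4],"roll":0,"jaw":10},
  {"dp":[0,0,4],"roll":0,"jaw":10},
])

```text
time_s: 9.5
tcp_pos: [0.4899, 0.0572, 0.0073]
eef_rot: [-180.0, -0.0, -180.0]
contact_force: [-0.8, 0.8, 1.2]
gripper_width: 0.0086
gripper_force: 0.0
```

send_rows([
  {"dp":[0,0,1],"roll":0,"jaw":10},
  {"dp":[0,0,2],"roll":0,"jaw":10},
  {"dp":[0,0,3],"roll":0,"jaw":10},
  {"dp":[0,0,3],"roll":0,"jaw":10},
])

```text
time_s: 10.0
tcp_pos: [0.4899, 0.0572, 0.0043]
eef_rot: [-180.0, -0.0, -180.0]
contact_force: [-0.7, 0.8, 1.0]
gripper_width: 0.0085
gripper_force: 0.0
```

send_rows([
  {"dp":[0,0,1.5],"roll":0,"jaw":10},
  {"dp":[0,0,3],"roll":0,"jaw":10},
  {"dp":[0,0,4.5],"roll":0,"jaw":10},
  {"dp":[0,0,4.5],"roll":0,"jaw":10},
])

```text
time_s: 10.5
tcp_pos: [0.4899, 0.0572, -0.0002]
eef_rot: [-180.0, -0.0, -180.0]
contact_force: [1.1, 0.3, -0.5]
gripper_width: 0.0089
gripper_force: 0.0
```

send_rows([
  {"dp":[0,0,1],"roll":0,"jaw":10},
  {"dp":[0,0,2],"roll":0,"jaw":10},
  {"dp":[0,0,3],"roll":0,"jaw":10},
  {"dp":[0,0,3],"roll":0,"jaw":10},
])

```text
time_s: 11.0
tcp_pos: [0.4899, 0.0572, -0.0031]
eef_rot: [-180.0, -0.0, -180.0]
contact_force: [-0.4, -0.3, -0.6]
gripper_width: 0.0092
gripper_force: 0.0
```

send_rows([
  {"dp":[0,0,1],"roll":0,"jaw":10},
  {"dp":[0,0,2],"roll":0,"jaw":10},
  {"dp":[0,0,3],"roll":0,"jaw":10},
  {"dp":[0,0,3],"roll":0,"jaw":10},
])

```text
time_s: 11.5
tcp_pos: [0.4899, 0.0572, -0.0061]
eef_rot: [-180.0, -0.0, -180.0]
contact_force: [0.0, 0.2, 0.3]
gripper_width: 0.0087
gripper_force: 0.0
```

send_rows([
  {"dp":[0,0,1],"roll":0,"jaw":10},
  {"dp":[0,0,2],"roll":0,"jaw":10},
  {"dp":[0,0,2],"roll":0,"jaw":10},
])

```text
time_s: 11.88
tcp_pos: [0.4901, 0.0572, -0.0076]
eef_rot: [-180.0, 0.0, -179.9]
contact_force: [-2.6, 0.3, 6.7]
gripper_width: 0.0087
gripper_force: 3.5
```

Contact came at TCP z = -7.5 mm, so the fingertips really sit about 7 mm behind the reported TCP. That means tip z = TCP z + 7 mm, and I'll re-grasp 22 mm lower.

send_rows([
  {"dp":[0,0,-50],"roll":0,"jaw":100},
  {"dp":[0,0,-110],"roll":0,"jaw":100},
  {"dp":[0,0,-130],"roll":0,"jaw":100},
  {"dp":[0,0,-130],"roll":0,"jaw":100},
])

```text
time_s: 12.38
tcp_pos: [0.491, 0.0578, 0.1238]
eef_rot: [179.9, 0.2, -179.9]
contact_force: [-0.5, 0.3, -0.1]
gripper_width: 0.0433
gripper_force: 0.0
```

send_rows([
  {"dp":[0,275,0],"roll":0,"jaw":100},
  {"dp":[0,275,0],"roll":0,"jaw":100},
  {"dp":[0,275,0],"roll":0,"jaw":100},
  {"dp":[0,275,0],"roll":0,"jaw":100},
  {"dp":[0,275,0],"roll":0,"jaw":100},
])

```text
time_s: 13.0
tcp_pos: [0.489, 0.3348, 0.12]
eef_rot: [-179.9, -0.1, -179.8]
contact_force: [-0.0, -0.8, -0.4]
gripper_width: 0.0868
gripper_force: 0.0
```

send_rows([
  {"dp":[0,0,0],"roll":0,"jaw":100},
  {"dp":[0,0,0],"roll":0,"jaw":100},
])

```text
time_s: 13.25
tcp_pos: [0.4892, 0.331, 0.1209]
eef_rot: [-179.9, -0.1, -180.0]
contact_force: [-0.4, -0.5, -0.0]
gripper_width: 0.0876
gripper_force: 0.0
```

```bash
python3 - <<'E'
from plant import r
from h import *
print(r.get_state()["gripper_width"],r.get_state()["eef_rot"],go(r,(.4903,.3316,.008),180))
E
```

```text
0.08762974531118858 [-1.79909679e+02 -8.63427607e-02 -1.79979508e+02] [ -1.054   0.618 112.882   0.   ]
```

send_rows([
  {"dp":[-1,0.5,40],"roll":0,"jaw":100},
  {"dp":[-1,0.5,65],"roll":0,"jaw":100},
  {"dp":[-1,0.5,80],"roll":0,"jaw":100},
  {"dp":[-1,0.5,95],"roll":0,"jaw":100},
  {"dp":[-1,0.5,112],"roll":0,"jaw":100},
])

```text
time_s: 13.88
tcp_pos: [0.4913, 0.3328, 0.0098]
eef_rot: [179.9, 0.1, -180.0]
contact_force: [0.2, 0.4, -0.4]
gripper_width: 0.0882
gripper_force: 0.0
```

send_rows([
  {"dp":[0,0,0],"roll":0,"jaw":90},
  {"dp":[0,0,0],"roll":0,"jaw":62},
  {"dp":[0,0,0],"roll":0,"jaw":62},
  {"dp":[0,0,0],"roll":0,"jaw":62},
  {"dp":[0,0,0],"roll":0,"jaw":62},
], newtons=20)

```text
time_s: 14.5
tcp_pos: [0.491, 0.3331, 0.0106]
eef_rot: [180.0, 0.0, -179.9]
contact_force: [-1.2, -0.6, 3.8]
gripper_width: 0.0594
gripper_force: 20.0
```

Gripped: 59.4 mm at 20 N, which matches the 60 mm plate width. Next I'll lift, and refine the reader pose from the saved wrist image.

send_rows([
  {"dp":[0,0,0],"roll":0,"jaw":55},
  {"dp":[0,0,-12],"roll":0,"jaw":55},
  {"dp":[0,0,-35],"roll":0,"jaw":55},
  {"dp":[0,0,-70],"roll":0,"jaw":55},
  {"dp":[0,0,-110],"roll":0,"jaw":55},
], newtons=30)

```text
time_s: 15.12
tcp_pos: [0.4904, 0.3322, 0.121]
eef_rot: [-179.9, -0.1, -180.0]
contact_force: [0.6, 2.0, -0.5]
gripper_width: 0.0594
gripper_force: 30.0
```

```bash
python3 - <<'E'
from h import *
import pickle
c=pickle.load(open("w1.pkl","rb"))
# tongue & front edges, from w1 view: tongue near end corners and sides
g=cv2.cvtColor(c["image"],cv2.COLOR_BGR2GRAY)
cv2.imwrite("pics/w1c.png",np.clip(cv2.resize(g[170:300,150:360],(800,495),interpolation=cv2.INTER_CUBIC)*1.4,0,255).astype(np.uint8))
E
```

```text
(no output)
```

View pics/w1c.png

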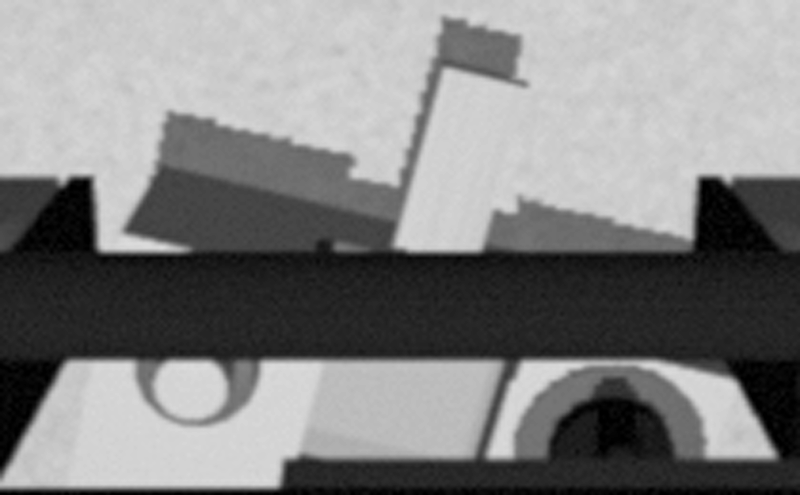

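```bash
python3 - <<'E'
from h import *
import pickle
c=pickle.load(open("w1.pkl","rb"))
f=lambda x,y:(150+x/3.81,170+y/3.81)
A=back(c,f(442,65),.034);B=back(c,f(525,83),.034);C=back(c,f(397,248),.034);D=back(c,f(487,240),.034)
print(A,B,C,D,np.linalg.norm(A-B),"yaws",[np.degrees(np.arctan2(*(v[1::-1]))) for v in (C-A,D-B)],np.degrees(np.arctan2(-(B-A)[0],(B-A)[1])))
L=[[-.165,-.016,.034],[-.165,.016,.034],[-.09,-.11,0],[-.09,-.11,.07]]
U=[f(442,65),f(525,83),f(160,168),f(125,232)]
p,e=fit([(c,L,U)],[.676,-.125,-.2]);print(p,np.degrees(p[2]),e.round(1))
print("mouth",world(p,[-.09,0,.034]),"tongue y local C,D",[(np.array([[np.cos(p[2]),np.sin(p[2])],[-np.sin(p[2]),np.cos(p[2])]])@(q[:2]-p[:2])).round(4) for q in(C,D)])
print("btn",back(c,f(190,387),.082),"dial",back(c,f(611,452),.077))
E
```

```text
[ 0.51520696 -0.10136454  0.034     ] [ 0.52178379 -0.07152604  0.034     ] [ 0.58558342 -0.1171728   0.034     ] [ 0.58229066 -0.08374242  0.034     ] 0.030554714522901524 yaws [np.float64(-12.659892366619449), np.float64(-11.414603690507262)] -12.430055374712705
[ 0.67877408 -0.12456187 -0.23563042] -13.500628547780364 [[-0.2 -0.4]
 [ 0.8  0.2]
 [ 0.4 -0.5]
 [-1.1  0.8]]
mouth [[ 0.59126102 -0.10355083  0.034     ]] tongue y local C,D [array([-0.0923, -0.0146]), array([-0.1033,  0.0172])]
btn [ 0.61557218 -0.18723199  0.082     ] dial [ 0.6432922  -0.04249641  0.077     ]
```

send_rows([
  {"dp":[-5,-35,-10],"roll":0.0,"jaw":55},
  {"dp":[-10,-75,-20],"roll":0.05,"jaw":55},
  {"dp":[-16,-120,-20],"roll":0.1,"jaw":55},
  {"dp":[-22,-165,-20],"roll":0.16,"jaw":55},
  {"dp":[-28,-210,-20],"roll":0.218,"jaw":55},
])

```text
time_s: 15.75
tcp_pos: [0.5188, 0.1213, 0.1406]
eef_rot: [180.0, 0.0, 167.5]
contact_force: [1.2, -1.1, 0.1]
gripper_width: 0.0595
gripper_force: 30.0
```

```bash
python3 - <<'E'
from plant import r
from h import *
print(go(r,(.5427,-.0922,.135),167.5))
E
```

```text
[-6.97000e+01 -2.03246e+02  5.57700e+00 -1.00000e-03]
```

send_rows([
  {"dp":[-16,-45,0],"roll":0,"jaw":55},
  {"dp":[-32,-95,0],"roll":0,"jaw":55},
  {"dp":[-50,-145,0],"roll":0,"jaw":55},
  {"dp":[-64,-185,5],"roll":0,"jaw":55},
  {"dp":[-70,-203,5],"roll":0,"jaw":55},
])

```text
time_s: 16.38
tcp_pos: [0.5431, -0.0926, 0.1349]
eef_rot: [-180.0, -0.0, 167.4]
contact_force: [0.2, 0.6, -0.0]
gripper_width: 0.0593
gripper_force: 30.0
```

send_rows([
  {"dp":[0,0,20],"roll":0,"jaw":55},
  {"dp":[0,0,45],"roll":0,"jaw":55},
  {"dp":[0,0,70],"roll":0,"jaw":55},
  {"dp":[0,0,85],"roll":0,"jaw":55},
  {"dp":[0,0,85],"roll":0,"jaw":55},
])

```text
time_s: 17.0
tcp_pos: [0.543, -0.0904, 0.0493]
eef_rot: [-180.0, -0.1, 167.6]
contact_force: [-0.3, 0.2, -0.8]
gripper_width: 0.0592
gripper_force: 30.0
```

```bash
python3 - <<'E'
from plant import r
from h import *
print(go(r,(.5427,-.0922,.0155),167.5))
c=r.capture("wrist");g=c["image"].copy()
p=[.6794,-.1225,-.218]
L=[[-.165,-.016,.034],[-.165,.016,.034],[-.09,.016,.034],[-.09,-.016,.034]]
im=np.clip(cv2.resize(g,None,fx=1.5,fy=1.5,interpolation=cv2.INTER_CUBIC)*1.3,0,255).astype(np.uint8)
cv2.polylines(im,[(proj(c,world(p,L))*1.5).round().astype(int)],True,(0,0,255),1)
cv2.imwrite("pics/place.png",im)
E
```

```text
[-1.1100e-01 -1.8440e+00  3.3794e+01  1.0000e-03]
```

send_rows([
  {"dp":[0,-1,12],"roll":0,"jaw":55},
  {"dp":[0,-1,22],"roll":0,"jaw":55},
  {"dp":[0,-1,29],"roll":0,"jaw":55},
  {"dp":[0,-1,32],"roll":0,"jaw":55},
  {"dp":[0,-1,32],"roll":0,"jaw":55},
])

```text
time_s: 17.68
tcp_pos: [0.5432, -0.0916, 0.0177]
eef_rot: [-180.0, -0.0, 167.6]
contact_force: [0.5, -1.2, -0.4]
gripper_width: 0.0593
gripper_force: 30.0
```

send_rows([
  {"dp":[0,0,1],"roll":0,"jaw":55},
  {"dp":[0,0,2],"roll":0,"jaw":55},
  {"dp":[0,0,2],"roll":0,"jaw":55},
])

```text
time_s: 18.05
tcp_pos: [0.5434, -0.0915, 0.016]
eef_rot: [180.0, 0.0, 167.6]
contact_force: [0.0, 0.5, -0.5]
gripper_width: 0.0592
gripper_force: 30.0
```

send_rows([
  {"dp":[0,0,1],"roll":0,"jaw":55},
  {"dp":[0,0,1],"roll":0,"jaw":55},
])

```text
time_s: 18.3
tcp_pos: [0.5433, -0.0915, 0.0149]
eef_rot: [-180.0, -0.0, 167.6]
contact_force: [-0.6, 0.7, -1.4]
gripper_width: 0.0597
gripper_force: 30.0
```

send_rows([
  {"dp":[0,0,0.7],"roll":0,"jaw":55},
  {"dp":[0,0,0.7],"roll":0,"jaw":55},
])

```text
time_s: 18.55
tcp_pos: [0.5434, -0.0915, 0.0145]
eef_rot: [-180.0, 0.0, 167.6]
contact_force: [-0.7, 0.7, 3.6]
gripper_width: 0.0591
gripper_force: 30.0
```

send_rows([
  {"dp":[0,0,0],"roll":0,"jaw":75},
  {"dp":[0,0,0],"roll":0,"jaw":100},
  {"dp":[0,0,0],"roll":0,"jaw":100},
  {"dp":[0,0,0],"roll":0,"jaw":100},
])

```text
time_s: 19.05
tcp_pos: [0.5433, -0.0915, 0.0142]
eef_rot: [-180.0, -0.0, 167.6]
contact_force: [-0.2, 0.7, -1.2]
gripper_width: 0.0862
gripper_force: 0.0
```

send_rows([
  {"dp":[0,0,-15],"roll":0,"jaw":100},
  {"dp":[0,0,-45],"roll":0,"jaw":100},
  {"dp":[0,0,-80],"roll":0,"jaw":100},
  {"dp":[40,0,-80],"roll":0,"jaw":100},
  {"dp":[80,0,-80],"roll":0,"jaw":80},
])

```text
time_s: 19.68
tcp_pos: [0.4648, -0.0741, 0.0955]
eef_rot: [180.0, 0.1, 167.5]
contact_force: [0.4, 0.4, 0.4]
gripper_width: 0.0818
gripper_force: 0.0
```

send_rows([
  {"dp":[0,0,0],"roll":0,"jaw":50},
  {"dp":[0,0,0],"roll":0,"jaw":50},
  {"dp":[0,0,0],"roll":0,"jaw":50},
])

```text
time_s: 20.05
tcp_pos: [0.4662, -0.0743, 0.0947]
eef_rot: [180.0, 0.0, 167.6]
contact_force: [-0.3, -0.3, 0.5]
gripper_width: 0.0528
gripper_force: 0.0
```

```bash
python3 - <<'E'
from plant import r
from h import *
import pickle
c=r.capture("wrist");pickle.dump(c,open("w3.pkl","wb"));s=r.capture("scene");pickle.dump(s,open("s3.pkl","wb"))
print(r.get_state()["tcp_pos"])
p=[.5432,-.0915,-.2165]
L=[[-.045,-.03,.0385],[-.045,.03,.0385],[.045,.03,.0385],[.045,-.03,.0385]]
im=np.clip(c["image"]*1.2,0,255).astype(np.uint8)
cv2.polylines(im,[proj(c,world(p,L)).round().astype(int)],True,(0,0,255),1)
si=s["image"][150:240,180:300].copy();si=cv2.resize(si,None,fx=4,fy=4,interpolation=cv2.INTER_CUBIC)
q=((proj(s,world(p,L))-[180,150])*4).round().astype(int);cv2.polylines(si,[q],True,(0,0,255),1)
si=np.clip(cv2.resize(si,(300,225))*1.2,0,255).astype(np.uint8)
o=np.zeros((384,800,3),np.uint8);o[:,:500]=im[:,:500];o[:225,500:]=si;cv2.imwrite("pics/chk.png",o)
E
python3 - <<'E'
import sys;sys.path.insert(0,'.')
E
```

```text
[ 0.4657644  -0.07437869  0.09420247]
```

send_rows([
  {"dp":[0,0,30],"roll":0,"jaw":50},
  {"dp":[0,0,55],"roll":0,"jaw":50},
  {"dp":[0,0,69],"roll":0,"jaw":50},
  {"dp":[0,0,69],"roll":0,"jaw":50},
])

```text
time_s: 20.65
tcp_pos: [0.4647, -0.0746, 0.0244]
eef_rot: [-179.9, -0.1, 167.5]
contact_force: [-0.5, 0.1, 0.2]
gripper_width: 0.0436
gripper_force: 0.0
```

send_rows([
  {"dp":[-8,0,0],"roll":0,"jaw":50},
  {"dp":[-16,0,0],"roll":0,"jaw":50},
  {"dp":[-22,0,0],"roll":0,"jaw":50},
  {"dp":[-28,0,0],"roll":0,"jaw":50},
  {"dp":[-34,0,0],"roll":0,"jaw":50},
])

```text
time_s: 21.28
tcp_pos: [0.4986, -0.0818, 0.0253]
eef_rot: [-180.0, -0.0, 167.5]
contact_force: [-1.1, 0.0, 0.0]
gripper_width: 0.044
gripper_force: 0.3
```

send_rows([
  {"dp":[-5,0,0],"roll":0,"jaw":50},
  {"dp":[-10,0,0],"roll":0,"jaw":50},
  {"dp":[-15,0,0],"roll":0,"jaw":50},
  {"dp":[-20,0,0],"roll":0,"jaw":50},
  {"dp":[-25,0,0],"roll":0,"jaw":50},
])

```text
time_s: 21.9
tcp_pos: [0.5232, -0.0871, 0.0252]
eef_rot: [-180.0, -0.0, 167.6]
contact_force: [-1.5, -0.1, 0.9]
gripper_width: 0.0438
gripper_force: 0.4
```

```bash
python3 - <<'E'
from plant import r
from h import *
s=r.get_state();m=np.array([.5915,-.103]);a=-.218
d=s["tcp_pos"][:2]-m;print(s["tcp_pos"],"local",[d[0]*np.cos(a)+d[1]*np.sin(a),-d[0]*np.sin(a)+d[1]*np.cos(a)],s["contact_force"],s["moment"],s["gripper_width"])
E
```

```text
[ 0.52316854 -0.08709857  0.02519823] local [np.float64(-0.07015330554169275), np.float64(0.0007465214791705001)] [-1.47450216 -0.07647919  0.86115933] [-0.10373113  0.26898024 -0.06225021] 0.04375462427124007
```

send_rows([
  {"dp":[-5,0,0],"roll":0,"jaw":50},
  {"dp":[-10,0,0],"roll":0,"jaw":50},
  {"dp":[-15,0,0],"roll":0,"jaw":50},
  {"dp":[-20,0,0],"roll":0,"jaw":50},
  {"dp":[-25,0,0],"roll":0,"jaw":50},
])

```text
time_s: 22.52
tcp_pos: [0.5476, -0.0925, 0.0252]
eef_rot: [-180.0, -0.0, 167.6]
contact_force: [-0.4, -0.5, 0.9]
gripper_width: 0.044
gripper_force: 0.4
```

send_rows([
  {"dp":[-4,0,0],"roll":0,"jaw":50},
  {"dp":[-8,0,0],"roll":0,"jaw":50},
  {"dp":[-12,0,0],"roll":0,"jaw":50},
  {"dp":[-16,0,0],"roll":0,"jaw":50},
  {"dp":[-18,0,0],"roll":0,"jaw":50},
])

```text
time_s: 23.15
tcp_pos: [0.5651, -0.0963, 0.0252]
eef_rot: [180.0, 0.0, 167.6]
contact_force: [-0.8, 0.3, 0.0]
gripper_width: 0.0436
gripper_force: 0.4
```

send_rows([
  {"dp":[-2,0,0],"roll":0,"jaw":50},
  {"dp":[-4,0,0],"roll":0,"jaw":50},
  {"dp":[-4,0,0],"roll":0,"jaw":50},
])

```text
time_s: 23.52
tcp_pos: [0.569, -0.0971, 0.0253]
eef_rot: [180.0, 0.0, 167.6]
contact_force: [-0.7, 0.9, 0.4]
gripper_width: 0.0436
gripper_force: 0.1
```

send_rows([
  {"dp":[-1.5,0,0],"roll":0,"jaw":50},
  {"dp":[-1.5,0,0],"roll":0,"jaw":50},
])

```text
time_s: 23.78
tcp_pos: [0.5698, -0.0975, 0.0251]
eef_rot: [-180.0, -0.0, 167.5]
contact_force: [-2.0, -0.1, 0.7]
gripper_width: 0.0435
gripper_force: 1.0
```

send_rows([
  {"dp":[-1,0,0],"roll":0,"jaw":50},
  {"dp":[-1,0,0],"roll":0,"jaw":50},
])

```text
time_s: 24.02
tcp_pos: [0.5701, -0.0976, 0.025]
eef_rot: [-180.0, -0.1, 167.5]
contact_force: [-4.7, 2.5, 2.5]
gripper_width: 0.0439
gripper_force: 2.5
```

send_rows([
  {"dp":[-1.5,0,0],"roll":0,"jaw":50},
  {"dp":[-1.5,0,0],"roll":0,"jaw":50},
])

```text
time_s: 24.28
tcp_pos: [0.5703, -0.0979, 0.0247]
eef_rot: [-180.0, -0.2, 167.5]
contact_force: [-7.3, 3.6, 4.9]
gripper_width: 0.0438
gripper_force: 4.3
```

send_rows([
  {"dp":[20,0,0],"roll":0,"jaw":50},
  {"dp":[50,0,0],"roll":0,"jaw":50},
  {"dp":[50,0,-40],"roll":0,"jaw":50},
  {"dp":[50,0,-100],"roll":0,"jaw":40},
  {"dp":[50,0,-150],"roll":0,"jaw":40},
])

```text
time_s: 24.9
tcp_pos: [0.5247, -0.0872, 0.1779]
eef_rot: [180.0, 0.2, 167.6]
contact_force: [1.2, 0.1, 0.1]
gripper_width: 0.0357
gripper_force: 0.0
```

```bash
python3 - <<'E'
from plant import r
from h import *
import pickle
print(r.get_state()["tcp_pos"])
d=r.capture("side");s=r.capture("scene");c=r.capture("wrist")
for n,v in(("d4",d),("s4",s),("w4",c)): pickle.dump(v,open(n+".pkl","wb"))
print(proj(c,[[.5915,-.103,.034],[.643,-.0425,.088],[.6155,-.187,.08]]))
q=proj(d,[[.643,-.0425,.088]])[0].astype(int);print(q,proj(s,[[.643,-.0425,.088]]))
o=np.zeros((600,800,3),np.uint8)
o[:300,:400]=cv2.resize(d["image"][140:215,190:290],(400,300),interpolation=cv2.INTER_CUBIC)
o[:300,400:]=cv2.resize(s["image"][155:230,190:290],(400,300),interpolation=cv2.INTER_CUBIC)
o[300:,:]=cv2.resize(c["image"][170:320,100:400],(800,300),interpolation=cv2.INTER_CUBIC)
cv2.imwrite("pics/dial.png",np.clip(o*1.4,0,255).astype(np.uint8))
E
```

```text
[ 0.5247184  -0.08719752  0.17791664]
[[251.14327778 230.96949698]
 [322.53562682 288.29422231]
 [174.70698857 287.4212073 ]]
[225 191] [[246.83970449 194.39225869]]
```

```bash
python3 - <<'E'
from plant import r
from h import *
print(go(r,(.643,-.0425,.19),167.5))
E
```

```text
[-1.04358e+02  6.85180e+01 -1.11530e+01  1.00000e-03]
```

send_rows([
  {"dp":[-50,33,-11],"roll":0,"jaw":40},
  {"dp":[-95,63,-11],"roll":0,"jaw":40},
  {"dp":[-104,68,-11],"roll":0,"jaw":40},
  {"dp":[-104,68,-11],"roll":0,"jaw":40},
])

```text
time_s: 25.55
tcp_pos: [0.6398, -0.0431, 0.1844]
eef_rot: [-179.9, -0.1, 167.6]
contact_force: [-0.0, 0.3, -0.6]
gripper_width: 0.0349
gripper_force: 0.0
```

```bash
python3 - <<'E'
from plant import r
from h import *
import pickle
print(r.get_state()["tcp_pos"])
d=r.capture("side");c=r.capture("wrist");pickle.dump(c,open("w5.pkl","wb"))
print(proj(c,[[.5915,-.103,.034],[.643,-.0425,.088],[.643,-.0425,.077],[.6155,-.187,.08]]))
im=c["image"];cv2.imwrite("pics/w5.png",np.clip(cv2.resize(im[60:270,60:400],(800,494),interpolation=cv2.INTER_CUBIC)*1.4,0,255).astype(np.uint8))
E
```

```text
[ 0.63982812 -0.04309177  0.18441602]
[[188.0311103  143.55097555]
 [255.2552954  191.32865498]
 [255.18249412 188.29007738]
 [ 97.7161608  193.41624085]]
```

View pics/w5.png

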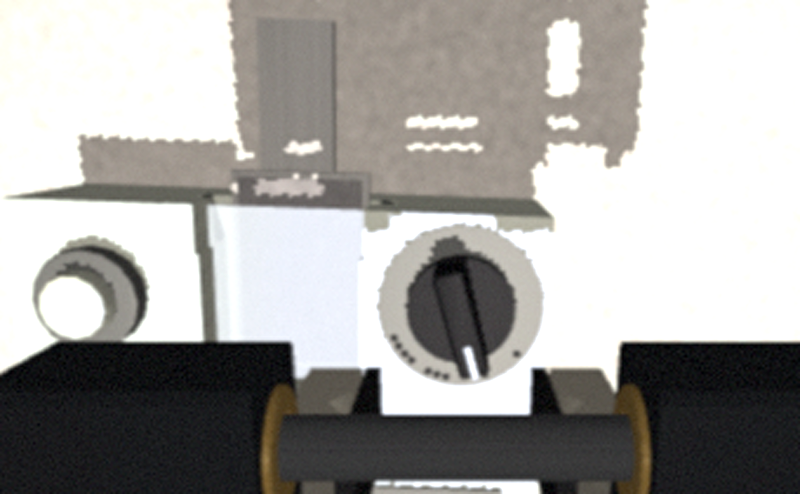

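The larger plate sits level in the slot, with only a short rim showing at (300,190). The dial's axis is at (461,305), and its white pointer at (472,362) is on two dots. The three dots are to its left at (437,373), so it needs +0.6 rad clockwise. The button top is at (72,305).

```bash
python3 - <<'E'
from plant import r
from h import *
import pickle
c=pickle.load(open("w5.pkl","rb"));f=lambda x,y:(60+x*.425,60+y*.425)
print("dial",back(c,f(461,305),.077),"btn",back(c,f(72,305),.085),back(c,f(72,305),.095))
D=back(c,f(461,305),.077);a=back(c,f(450,258),.099);b=back(c,f(474,375),.099);print("bar",np.degrees(np.arctan2(*(b-a)[1::-1])),np.linalg.norm(b-a),(a+b)/2)
print("plate rear z.0385",back(c,f(232,172),.0385),back(c,f(370,175),.0385))
print(go(r,(D[0],D[1],.0735),184.7))
E
```

```text
dial [ 0.64441739 -0.04209425  0.077     ] btn [ 0.60992016 -0.18921683  0.085     ] [ 0.60855308 -0.18319763  0.095     ]
bar -1.0859857787260765 0.04577360957687977 [ 0.64358409 -0.04162723  0.099     ]
plate rear z.0385 [ 0.57449566 -0.12854166  0.0385    ] [ 0.58864355 -0.07019853  0.0385    ]
[ -4.959   2.641 112.03   -0.299]
```

send_rows([
  {"dp":[-4,2.5,20],"roll":-0.13,"jaw":45},
  {"dp":[-4,2.5,45],"roll":-0.26,"jaw":45},
  {"dp":[-4,2.5,75],"roll":-0.27,"jaw":45},
  {"dp":[-4,2.5,75],"roll":-0.27,"jaw":45},
])

```text
time_s: 26.15
tcp_pos: [0.642, -0.0423, 0.1095]
eef_rot: [-180.0, -0.2, -177.0]
contact_force: [0.3, 0.1, 0.4]
gripper_width: 0.0393
gripper_force: 0.0
```

```bash
python3 - <<'E'
from plant import r
from h import *
print(go(r,(.6442,-.042,.0735),183),r.get_state()["gripper_width"])
E
```

```text
[-2.2110e+00  2.1800e-01  3.6042e+01 -1.0000e-03] 0.03928347468463562
```

send_rows([
  {"dp":[-2,0,12],"roll":0,"jaw":45},
  {"dp":[-2,0,24],"roll":0,"jaw":45},
  {"dp":[-2,0,31],"roll":0,"jaw":45},
  {"dp":[-2,0,35],"roll":0,"jaw":45},
  {"dp":[-2,0,35],"roll":0,"jaw":45},
])

```text
time_s: 26.78
tcp_pos: [0.6464, -0.0416, 0.076]
eef_rot: [-180.0, -0.0, -177.0]
contact_force: [0.3, -0.8, 0.5]
gripper_width: 0.0399
gripper_force: 0.0
```

send_rows([
  {"dp":[0,0,0],"roll":0,"jaw":25},
  {"dp":[0,0,0],"roll":0,"jaw":10},
  {"dp":[0,0,0],"roll":0,"jaw":8},
  {"dp":[0,0,0],"roll":0,"jaw":8},
  {"dp":[0,0,0],"roll":0,"jaw":8},
], newtons=20)

```text
time_s: 27.4
tcp_pos: [0.6466, -0.0431, 0.0765]
eef_rot: [-179.9, 0.0, -177.0]
contact_force: [1.1, -6.4, -0.1]
gripper_width: 0.0116
gripper_force: 20.0
```

send_rows([
  {"dp":[1,0.7,0],"roll":0.12,"jaw":8},
  {"dp":[2,0.7,0],"roll":0.24,"jaw":8},
  {"dp":[2,0.7,0],"roll":0.36,"jaw":8},
  {"dp":[2,0.7,0],"roll":0.48,"jaw":8},
  {"dp":[2,0.7,0],"roll":0.6,"jaw":8},
])

```text
time_s: 28.02
tcp_pos: [0.6467, -0.0425, 0.0766]
eef_rot: [180.0, 0.2, 148.4]
contact_force: [8.5, -8.9, -7.1]
gripper_width: 0.0118
gripper_force: 20.0
```

send_rows([
  {"dp":[0,0,0],"roll":0,"jaw":8},
  {"dp":[0,0,0],"roll":0,"jaw":8},
])

```text
time_s: 28.28
tcp_pos: [0.6467, -0.0426, 0.0766]
eef_rot: [180.0, 0.2, 148.6]
contact_force: [8.9, -9.0, -6.7]
gripper_width: 0.0118
gripper_force: 20.0
```

send_rows([
  {"dp":[0,0,0],"roll":0,"jaw":40},
  {"dp":[0,0,0],"roll":0,"jaw":45},
  {"dp":[0,0,0],"roll":0,"jaw":45},
  {"dp":[0,0,-30],"roll":0,"jaw":45},
  {"dp":[0,0,-80],"roll":0,"jaw":45},
])

```text
time_s: 28.9
tcp_pos: [0.643, -0.0409, 0.1552]
eef_rot: [-179.8, -0.2, 148.7]
contact_force: [1.3, 0.3, 0.9]
gripper_width: 0.0394
gripper_force: 0.0
```

send_rows([
  {"dp":[0,0,-30],"roll":-0.17,"jaw":45},
  {"dp":[0,0,-30],"roll":-0.33,"jaw":40},
  {"dp":[0,0,-30],"roll":-0.33,"jaw":40},
])

```text
time_s: 29.28
tcp_pos: [0.6443, -0.0407, 0.1866]
eef_rot: [180.0, 0.0, 167.5]
contact_force: [-0.4, 0.5, -1.0]
gripper_width: 0.0353
gripper_force: 0.0
```

```bash
python3 - <<'E'
from plant import r
from h import *
import pickle
print(r.get_state()["tcp_pos"],r.get_state()["eef_rot"])
def meas(c,dbg):
    g=cv2.cvtColor(c["image"],cv2.COLOR_BGR2GRAY)
    # white pointer: scan bright response on circle around the axis at bar-top height
    ctr=np.array([.6444,-.042])
    V=np.arange(-1.1,1.11,.05);out=[]
    for v in V:
        a=-.218-v
        P=[[ctr[0]+q*np.cos(a),ctr[1]+q*np.sin(a),.099] for q in np.arange(.014,.0205,.001)]
        u=proj(c,P).astype(np.float32);out.append(cv2.remap(g,u[:,0:1].copy(),u[:,1:2].copy(),cv2.INTER_LINEAR).min())
    print(dbg,[(round(float(v),2),int(o)) for v,o in zip(V,out)])
c=r.capture("wrist");pickle.dump(c,open("w6.pkl","wb"))
meas(pickle.load(open("w5.pkl","rb")),"before");meas(c,"after")
# template: bar dark region principal axis near the axis
for n in("w5.pkl","w6.pkl"):
    k=pickle.load(open(n,"rb"));g=cv2.cvtColor(k["image"],cv2.COLOR_BGR2GRAY)
    N=101;yy,xx=np.meshgrid(np.linspace(-.028,.028,N),np.linspace(-.028,.028,N))
    P=np.c_[.6444+xx.ravel(),-.042+yy.ravel(),np.full(N*N,.099)]
    u=proj(k,P).astype(np.float32).reshape(N,N,2);m=cv2.remap(g,u,None,cv2.INTER_LINEAR)
    np.save(n[:2]+".npy",m);print(n);print("\n".join(" ".join("%3d"%v for v in row[::5]) for row in m[::5]))
E
```

```text
[ 0.64427972 -0.0406839   0.18663254] [1.79971808e+02 2.28436710e-02 1.67504784e+02]
before [(-1.1, 46), (-1.05, 46), (-1.0, 47), (-0.95, 47), (-0.9, 49), (-0.85, 48), (-0.8, 47), (-0.75, 45), (-0.7, 34), (-0.65, 23), (-0.6, 18), (-0.55, 18), (-0.5, 27), (-0.45, 31), (-0.4, 36), (-0.35, 41), (-0.3, 94), (-0.25, 163), (-0.2, 195), (-0.15, 156), (-0.1, 84), (-0.05, 46), (0.0, 37), (0.05, 34), (0.1, 34), (0.15, 31), (0.2, 25), (0.25, 33), (0.3, 39), (0.35, 44), (0.4, 47), (0.45, 47), (0.5, 46), (0.55, 45), (0.6, 47), (0.65, 47), (0.7, 46), (0.75, 46), (0.8, 46), (0.85, 46), (0.9, 45), (0.95, 47), (1.0, 46), (1.05, 46), (1.1, 45)]
after [(-1.1, 45), (-1.05, 48), (-1.0, 48), (-0.95, 48), (-0.9, 49), (-0.85, 49), (-0.8, 48), (-0.75, 49), (-0.7, 47), (-0.65, 48), (-0.6, 47), (-0.55, 48), (-0.5, 49), (-0.45, 49), (-0.4, 48), (-0.35, 48), (-0.3, 49), (-0.25, 47), (-0.2, 47), (-0.15, 39), (-0.1, 30), (-0.05, 29), (0.0, 32), (0.05, 36), (0.1, 36), (0.15, 38), (0.2, 67), (0.25, 145), (0.3, 197), (0.35, 186), (0.4, 117), (0.45, 51), (0.5, 40), (0.55, 31), (0.6, 25), (0.65, 15), (0.7, 13), (0.75, 
[... 2926 characters left out ...]
  48  49  54 137 141 140 143
209 110  99 136 124  41  18  47  92  43  36  45  50  48  48  49 108 141 140 139 168
211 165  75 130 138  58  38 113 173  41  33  48  49  50  47  93 141 141 141 140 208
212 211 148 137 128  32  55 206  63  31  47  48  49  61 118 140 139 142 140 188 211
213 212 203 144  63  42 161 137  36  96  99 111 131 139 140 141  81 135 182 212 210
212 212 212 209 152  98 188  48  64 139 139 140 141 140 140 141 138 186 212 213 207
212 212 213 213 212 185 137 130 136 137  75  92 121 139 141 169 204 212 211 213 206
211 212 212 211 211 212 212 203 176 164 151 160 168 190 209 213 212 212 212 210 200
211 212 213 211 213 213 212 211 212 211 213 213 213 211 212 214 212 211 212 204 197
```

The dial's pointer now reads about +0.3, three dots. Next is the button, for which I'll triangulate the height.

```bash
python3 - <<'E'
from plant import r
from h import *
import pickle
w1=pickle.load(open("w1.pkl","rb"));w5=pickle.load(open("w5.pkl","rb"));s=r.capture("side")
obs=[(w1,(199.9,271.6)),(w5,(90.6,189.6)),(s,(252.5,155))]
f=lambda P:np.concatenate([proj(c,P)[0]-u for c,u in obs])
q=least_squares(f,[.61,-.188,.085]);print(q.x,q.fun.round(1))
print(go(r,(q.x[0],q.x[1],.13),167.5))
E
```

```text
[ 0.60909047 -0.18487953  0.09234556] [ 0.2 -0.4 -0.   0.2 -0.  -0.4]
[ 2.51400e+00 -1.48178e+02  5.57710e+01 -3.00000e-03]
```

send_rows([
  {"dp":[1,-50,0],"roll":0,"jaw":0},
  {"dp":[2,-100,0],"roll":0,"jaw":0},
  {"dp":[2.5,-148,20],"roll":0,"jaw":0},
  {"dp":[2.5,-148,56],"roll":0,"jaw":0},
  {"dp":[2.5,-148,56],"roll":0,"jaw":0},
])

```text
time_s: 30.0
tcp_pos: [0.6076, -0.1853, 0.127]
eef_rot: [-180.0, -0.4, 167.3]
contact_force: [0.7, 0.0, 0.4]
gripper_width: 0.0007
gripper_force: 0.0
```

send_rows([
  {"dp":[0,0,15],"roll":0,"jaw":0},
  {"dp":[0,0,30],"roll":0,"jaw":0},
  {"dp":[0,0,38],"roll":0,"jaw":0},
  {"dp":[0,0,38],"roll":0,"jaw":0},
])

```text
time_s: 30.5
tcp_pos: [0.6098, -0.1847, 0.0916]
eef_rot: [-180.0, -0.1, 167.6]
contact_force: [-0.7, 0.1, 0.7]
gripper_width: 0.0005
gripper_force: 0.0
```

send_rows([
  {"dp":[0,0,2],"roll":0,"jaw":0},
  {"dp":[0,0,4],"roll":0,"jaw":0},
  {"dp":[0,0,6],"roll":0,"jaw":0},
  {"dp":[0,0,8],"roll":0,"jaw":0},
  {"dp":[0,0,8],"roll":0,"jaw":0},
])

```text
time_s: 31.12
tcp_pos: [0.6101, -0.185, 0.0842]
eef_rot: [-180.0, -0.0, 167.6]
contact_force: [-0.8, 0.9, 0.4]
gripper_width: 0.0006
gripper_force: 0.6
```

send_rows([
  {"dp":[0,0,1],"roll":0,"jaw":0},
  {"dp":[0,0,2],"roll":0,"jaw":0},
  {"dp":[0,0,2],"roll":0,"jaw":0},
])

```text
time_s: 31.5
tcp_pos: [0.6101, -0.185, 0.0823]
eef_rot: [-180.0, 0.0, 167.6]
contact_force: [-0.1, 0.9, 1.8]
gripper_width: 0.0001
gripper_force: 1.0
```

send_rows([
  {"dp":[0,0,1.5],"roll":0,"jaw":0},
  {"dp":[0,0,3],"roll":0,"jaw":0},
  {"dp":[0,0,4],"roll":0,"jaw":0},
  {"dp":[0,0,4],"roll":0,"jaw":0},
])

```text
time_s: 32.0
tcp_pos: [0.6102, -0.185, 0.0784]
eef_rot: [-180.0, 0.0, 167.6]
contact_force: [-0.4, 0.2, 4.3]
gripper_width: 0.0008
gripper_force: 2.3
```

send_rows([
  {"dp":[0,0,1],"roll":0,"jaw":0},
  {"dp":[0,0,1],"roll":0,"jaw":0},
])

```text
time_s: 32.25
tcp_pos: [0.6102, -0.185, 0.0783]
eef_rot: [-180.0, 0.0, 167.6]
contact_force: [-4.0, 1.3, 10.6]
gripper_width: 0.0005
gripper_force: 5.4
```

The button is on its stop: 4 N at full travel, then 10 N hard. Now I'll retreat, check and hand in.

send_rows([
  {"dp":[0,0,-30],"roll":0,"jaw":0},
  {"dp":[0,0,-80],"roll":0,"jaw":0},
  {"dp":[0,0,-120],"roll":0,"jaw":0},
  {"dp":[0,0,-120],"roll":0,"jaw":0},
  {"dp":[0,0,-120],"roll":0,"jaw":0},
])

```text
time_s: 32.88
tcp_pos: [0.6097, -0.1847, 0.1965]
eef_rot: [180.0, -0.0, 167.5]
contact_force: [-0.6, -0.0, -0.6]
gripper_width: 0.0006
gripper_force: 0.0
```

```bash
python3 - <<'E'
from plant import r
s=r.get_state();print(s["tcp_pos"],s["contact_force"])
print(r.close_job())
E
```

```text
[ 0.60966818 -0.184688    0.19645538] [-0.55335327 -0.04534851 -0.57057802]
the job is handed in; nothing more can be done
None
```

I handed the job in at about 33 s of the 56 s allowed: plate pushed home in the slot, dial turned to three dots, then the start button pressed to its stop and released; the hand-in returned no verdict.

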